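# Re-start and close the lug-thread lid of the ring jar

### The job

The lid of the jar in the bench clamp has been put on out of step and is sitting on top of the thread. Without lifting it off, gently turn it backward (anticlockwise seen from above) until it drops into the thread start, then screw it forward (clockwise) until it is fully home, and let go. Do not wring the jar round in its clamp, and leave the other things on the table where they are.

Things in the scene. Friction and masses are not known exactly. Their poses are not given: they have to be found in the camera images.
- clamp: Bench clamp fixed to the table: black base 130 x 130 x 22 mm, two aluminium jaws (to 54 mm high) holding a clear glass jar 74 mm wide, 96 mm to its shoulder. Origin: centre of the base's underside, on the vertical axis of jar, neck and lid; z up. The jar is held only by friction: a twist of about 0.45 N m wrings it round.
- jar_tab (a point): Small raised glass tab on the jar's side, 42 mm from the jar's axis, 74 mm above the table; it moves only if the jar is wrung round. It does not tell where on the neck the thread starts.
- lid: Loose black lid, 90 to 156 g: knurled cap 60 mm in diameter, 25.5 mm high, with an upright straight bar grip on top, 46 mm long (along the lid's x), 14 mm thick (along y), 28 mm high; 53.5 mm high overall. Origin: centre of the cap's lower edge, z up on its axis. Inside the skirt, 3.5 mm above its edge, three inward lugs (5 mm round pins) 120 degrees apart.
- lid_grip (a point): Middle of the lid's bar grip, on the lid's axis, 39.5 mm above the lid's origin; axes as the lid's.
- thread (a point): On the jar's axis at the top of the thread ribs, 113 mm above the clamp's origin. White neck, 40 mm wide, top at 118 mm; three ribs of 90 degrees reach 25 mm from the axis. At each rib's clockwise end a stop (12 degrees) stands 4 mm above the rib and runs below it; then an 18 degree gap, the thread start, up to the next rib.
- lid_high (a point): Where the lid's origin is now, lugs on top of the ribs: 112 mm above the clamp's origin. Turned clockwise from here it jams on the stops, still high. Where along the ribs the lugs lie is unknown: turned anticlockwise the lid drops after some 10 to 85 degrees (if free to sink in the grip, by its own weight) and some 5 degrees later meets the stops' backs, hard.
- lid_dropped (a point): Where the lid's origin is once dropped into the thread start: about 102 mm above the clamp's origin, resting on a sprung rubber seal.
- lid_home (a point): Where the lid's origin is when fully home: 99 mm above the clamp's origin. From the drop, about 90 to 97 degrees clockwise pulls it down against the seal's spring (2 N rising to 3.5 N; some 0.15 N m of twist, more when pushed sideways) to a hard stop; there the thread holds it.
- spare_jar: Bystander: closed glass jar with black screw cap, 54 mm wide, 70 mm tall, origin under its centre.
- scale: Bystander: grey pocket scale with steel pan, 75 x 110 x 22 mm, origin under its centre.
- plier_pot: Bystander: dark steel open caddy 110 x 70 x 80 mm with pliers handles standing up to 155 mm, origin under its centre.
- caliper: Bystander: steel caliper with black slider lying flat, 190 mm long, 10 mm high.
- notebook: Bystander: blue closed notebook 150 x 210 x 16 mm.
- ring_spool: Bystander: small white-flanged aluminium spool, 44 mm wide, 38 mm tall.
- driver: Bystander: screwdriver lying flat.
Things that resemble listed ones, but are neither listed nor needed, are in the scene too. What is shaped like the lid but green or yellow is not meant.

How it is judged:
By the outcome, as a careful person would: the job done as asked, in the order asked, and still so for the second after the job is handed in, with the robot touching nothing.
It also fails if it takes over 72 s, if anything falls off the work surface, if the arm or the gripper's body presses on something with over 40 N, if the wrist force passes 120 N, or if a joint passes its speed limit or range.

### The arm

A 7-joint arm with a two-finger parallel gripper is mounted at the origin on the work surface. World frame = base frame: x ahead of the robot, y to its left, z up, the work surface at z = 0. Lengths are in m, angles in rad, forces in N, time in s.
With the tool pointing down it reaches from about 0.425 to 0.925 m from the base axis. Payload 6.8 kg.
Tool frame: the origin (TCP) lies on the front face of the gripper's body, between the roots of the fingers; the fingertips stand 73 mm ahead of it and the grasp point (between the pads) lies 54 mm ahead of it (env.nose_length is the distance from the TCP to the fingertips, in m); z points along the fingers, y is the direction in which the jaws open and shut (so a half turn about z gives the same grasp; the last joint's range is limited). The gripper opens to 85 mm and grips with 20 to 120 N. Pads are 22 mm wide; open, the fingers measure 114 mm over their backs; the gripper's body (76 mm by 85 mm) begins 54 mm behind the grasp point. The pads swing forward as they close: fully open they stand 13 mm farther back than shut.
Start: joints at [1.145, 0.477, 0.022, 1.555, -0.011, 1.109, -0.083], TCP at [0.211, -0.641, 0.304] pointing down, gripper open.
Joint ranges: [-2.96, 2.96], [-0.34, 2.1], [-1.41, 1.46], [0.24, 2.44], [-1.37, 4.51], [0.17, 1.92], [-2.96, 2.96]. Speed limits (rad/s): [2.39, 2.39, 3.14, 3.14, 3.14, 3.14, 3.14].

### API

Orientations are given as a unit quaternion [w, x, y, z].
In Python, from cell import env, kin, camera, calibration, job gives the robot as it stands. The module is installed in compiled form; this text tells all that it offers. Calls block until the motion is done:
- env.reach(position, orientation): joint-space move of the TCP to a pose.
- env.movel(position, velocity=0.15, rot=None, stop_force=None): straight line of the TCP; rot=None keeps the orientation; velocity is the mean speed in m/s. With stop_force (N) it stops when the force on the tool has changed by that much, and returns True; else False.
- env.goto_joints(angles): joint-space move.
- env.grip(opening, f_grip=None): finger opening in m; f_grip is the grip in N (None keeps the last); returns when the fingers have stopped.
- env.dwell(seconds).
- kin.inverse_kinematics(position, orientation): joint angles nearest the present ones, or None.
- env.get_state(): the state.
- camera(name): name is "scene" or "top" or "wrist"; returns (picture, depth): 384x512x3 uint8, blue, green, red; 384x512 float32, m along the optical axis (not along the pixel's ray), 0 where there is no reading.
- calibration(name): a dict with "fx", "fy", "cx", "cy" (pixels), "rvec" (rotation vector, rad) and "tvec" (3), from world to camera coordinates, as OpenCV has them. Camera axes: x right, y down, z forward; pixel columns grow to the right and rows downward; lengths in m; the calibration is good to about 2 mm. A picture is of the moment at which its call begins: read the wrist's pose just before it. calibration takes no time and is no camera call; for the wrist camera it gives the pose at the moment of the call.
A pose or a line that the arm cannot do raises env.PlanningError and nothing moves.
- job.job_done(): hands the job in, once; it reports no verdict.
The state is a dict: "time": time; "qpos": joint angles; "joint_velocities": joint speeds; "joint_torque": joint torques, N m; "tcp_pos": TCP position; "orientation": TCP orientation; "force": force on the tool from outside, world axes, zero at the start; "torque": the same for the moment, N m; "opening": finger opening in m.
Only numpy, scipy, OpenCV 4.12 (cv2) and the standard library are available. Lean on these libraries where they do the work, as an engineer would, in place of code of your own. Each camera call takes 0.05 s, during which the arm holds its last target.

## Working session

There is one attempt and no reset: what is moved stays moved. The work goes in short steps, each a Python script; the robot and the scene stay as the last script left them, time stands still between calls to the robot, and variables do not carry over. Pictures are saved under pics/ and viewed, and the job is handed in when it is done.

```bash
ls; mkdir -p pics
python3 - <<'E'
from cell import env, kin, camera, calibration, job
import cv2
for n in ["scene","top","wrist"]:
    c=calibration(n); im,d=camera(n); cv2.imwrite(f"pics/{n}0.png",im)
    print(n,{k:(v.tolist() if hasattr(v,'tolist') else v) for k,v in c.items()})
s=env.get_state(); print(s)
E
```

```text
pics
scene {'fx': 371.73722742832064, 'fy': 371.73722742832064, 'cx': 255.59657616418835, 'cy': 186.99701521487316, 'rvec': [1.2121376181062835, 2.406093400557082, -0.8929097087714366], 'tvec': [0.31444480042798034, -0.27055317966773995, 1.5382637455449142]}
top {'fx': 409.15797784724424, 'fy': 409.15797784724424, 'cx': 253.1515708793051, 'cy': 191.04846999027868, 'rvec': [2.2012993981893945, -2.167284660000718, 0.07835730307557619], 'tvec': [0.005574864787049676, 0.5593271747641531, 1.3883502510311405]}
wrist {'fx': 296.9984757315502, 'fy': 296.9984757315502, 'cx': 256.2790993024184, 'cy': 192.37092447062543, 'rvec': [-2.3301449823637683, 1.6863640905040078, 0.26873626088006786], 'tvec': [-0.674401775373566, -0.03950713200849819, 0.38029695948859144]}
{'time': 0.15, 'qpos': array([ 1.14485913,  0.47763472,  0.02239467,  1.55617999, -0.0114984 ,
        1.10929652, -0.08311057]), 'joint_velocities': array([-0.00096605, -0.0044876 ,  0.00093111, -0.00214325,  0.00013133,
       -0.00065389,  0.00137458]), 'joint_torque': array([ 2.99069339e-03, -5.96921575e+01,  1.61044814e+00, -2.81490093e+01,
        1.27374718e-02,  6.52317947e-03,  2.36166449e-05]), 'tcp_pos': array([ 0.21081704, -0.64088155,  0.30315222]), 'orientation': array([-6.73992881e-04,  9.87401466e-01,  1.58233569e-01, -1.69142608e-04]), 'force': array([ 0.04720769, -0.385729  ,  0.31011602]), 'torque': array([ 0.00782897, -0.01455119, -0.01853226]), 'opening': 0.08527160526724169}
```

View pics/top0.png

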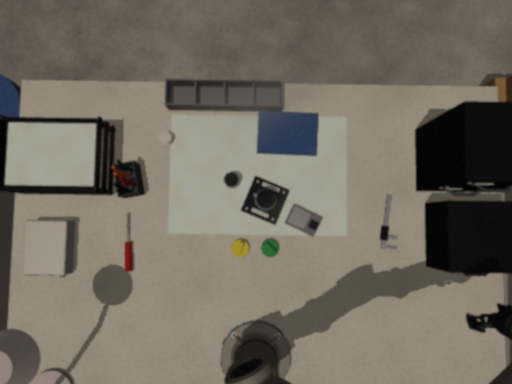

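View pics/scene0.png

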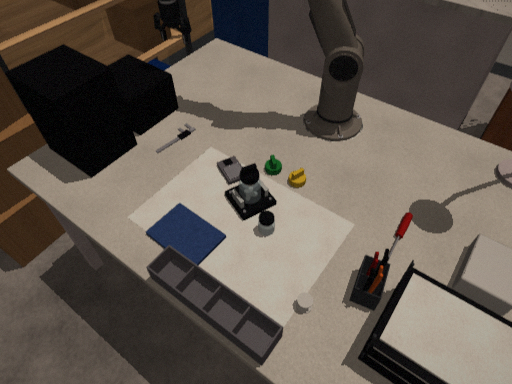

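View pics/wrist0.png

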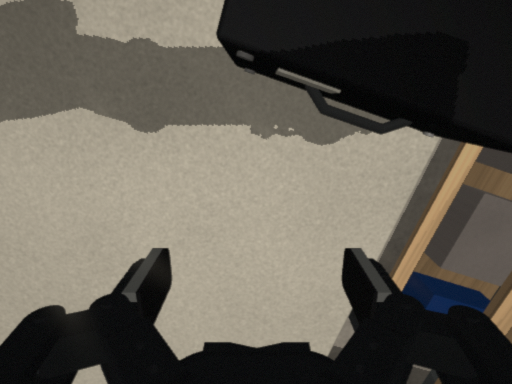

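The top view shows the black clamp at px (265,199). The spare jar with its round cap is at (232,179), and the yellow and green lids are at (240,247) and (270,247). The lid meant is the black one on the clamp. I'll enlarge it to confirm.

```bash
cat > h.py <<'E'
from cell import env, kin, camera, calibration, job
import cv2, numpy as np
from scipy.spatial.transform import Rotation as R
def cam(n):
    c=calibration(n); im,d=camera(n)
    K=np.array([[c['fx'],0,c['cx']],[0,c['fy'],c['cy']],[0,0,1]])
    Rm=R.from_rotvec(np.array(c['rvec'])).as_matrix(); t=np.array(c['tvec'])
    return im,d,K,Rm,t
def unproj(us,vs,z,K,Rm,t):
    p=np.stack([(us-K[0,2])/K[0,0]*z,(vs-K[1,2])/K[1,1]*z,z],-1)
    return (p-t)@Rm
def onplane(u,v,h,K,Rm,t):
    d=np.linalg.inv(K)@np.array([u,v,1.]); d=Rm.T@d; o=-Rm.T@t
    return o+d*(h-o[2])/d[2]
def down(yaw):  # tool z down, jaw (y) axis yaw
    # tool y = (cos yaw, sin yaw,0), z=-Z
    y=np.array([np.cos(yaw),np.sin(yaw),0]); z=np.array([0,0,-1.]); x=np.cross(y,z)
    q=R.from_matrix(np.stack([x,y,z],1)).as_quat(); return np.array([q[3],q[0],q[1],q[2]])
E
python3 - <<'E'
from h import *
im,d,K,Rm,t=cam("top")
cr=im[160:260,200:330]; 
g=(np.clip((cr/255.)**0.5,0,1)*255).astype(np.uint8)
cv2.imwrite("pics/topc.png",cv2.resize(g,None,fx=6,fy=6,interpolation=cv2.INTER_CUBIC))
vs,us=np.mgrid[160:260,200:330]; P=unproj(us,vs,d[160:260,200:330],K,Rm,t)
for lo,hi in [(.157,.172),(.13,.145)]:
    m=(P[...,2]>lo)&(P[...,2]<hi); q=P[m]; print(lo,m.sum(),q.mean(0) if len(q) else 0,q.min(0),q.max(0))
h=P[(P[...,2]>.05)]; print(h[:,2].max())
im,d,K,Rm,t=cam("scene")
cr=im[145:250,200:320]
g=(np.clip((cr/255.)**0.5,0,1)*255).astype(np.uint8)
cv2.imwrite("pics/scc.png",cv2.resize(g,None,fx=5.5,fy=5.5,interpolation=cv2.INTER_CUBIC))
vs,us=np.mgrid[145:250,200:320]; P=unproj(us,vs,d[145:250,200:320],K,Rm,t)
for lo,hi in [(.157,.172),(.13,.145)]:
    m=(P[...,2]>lo)&(P[...,2]<hi); q=P[m]; print(lo,m.sum(),q.mean(0) if len(q) else 0)
E
```

```text
0.157 67 [ 0.52763018 -0.02667564  0.16457628] [ 0.50628136 -0.04128894  0.15842371] [ 0.54979558 -0.01056344  0.16983929]
0.13 218 [ 0.52714433 -0.02676135  0.1368797 ] [ 0.49793965 -0.05541889  0.13027689] [0.55785265 0.00177237 0.14435759]
1.4251009665764829
0.157 74 [ 0.52821553 -0.02213555  0.16426393]
0.13 148 [ 0.53680602 -0.01496613  0.13752896]
```

View pics/topc.png

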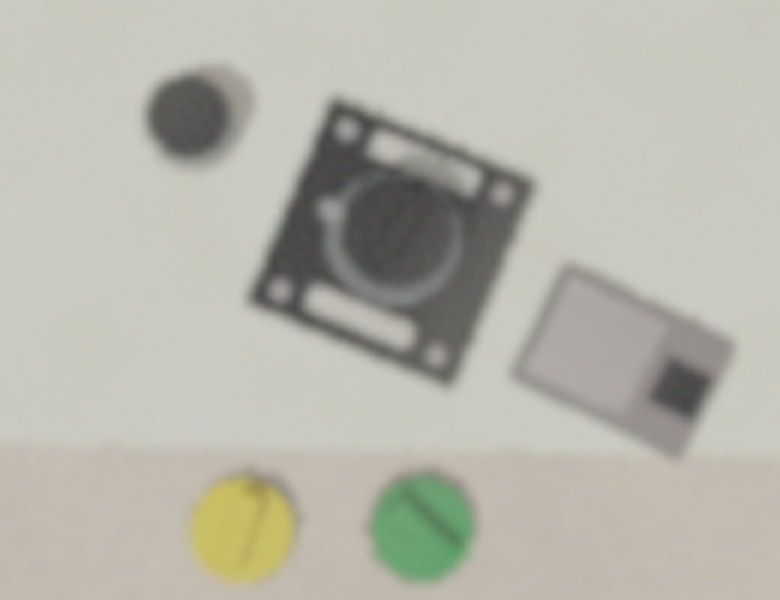

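View pics/scc.png

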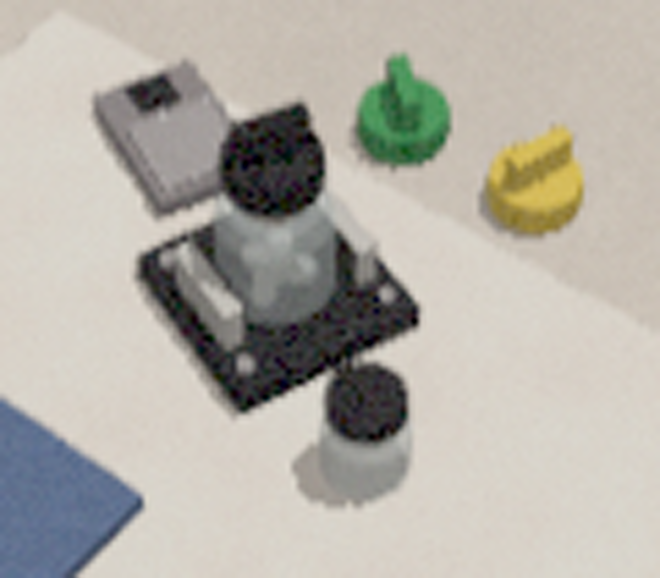

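Run:
```python
from h import *
im,d,K,Rm,t=cam("top")
vs,us=np.mgrid[160:260,200:330]; P=unproj(us,vs,d[160:260,200:330],K,Rm,t)
m=(P[...,2]>.157)&(P[...,2]<.172)&(np.hypot(P[...,0]-.5275,P[...,1]+.0265)<.03)
pt=np.stack([us[m],vs[m]],1).astype(np.float32)
q=P[m][:,:2]; c=q.mean(0); w,v=np.linalg.eigh(np.cov(q.T)); ax=v[:,1]; a=np.degrees(np.arctan2(ax[1],ax[0]))
print(c,a,np.sqrt(12*w), cv2.minAreaRect(q.astype(np.float32)))
u0=onplane(*pt.mean(0),.1655,K,Rm,t); print("ray",u0)
m2=(P[...,2]>.13)&(P[...,2]<.172); q2=P[m2][:,:2]; print("cap",cv2.minEnclosingCircle(q2.astype(np.float32)))
print("tab",onplane(254.7,194.7,.074,K,Rm,t))
yaw=np.radians(a+90)
pos=np.array([.5275,-.0265,.33])
for k in (0,1,-1):
    s=yaw+k*np.pi
    for dd in (0,110,-30):
        j=kin.inverse_kinematics(pos,down(s+np.radians(dd))); print(k,dd,None if j is None else np.round(j,3))
```

```text
[ 0.5276228  -0.02661246] 150.7336735741528 [0.01408521 0.04680822] ((0.5278562307357788, -0.02704588882625103), (0.013736839406192303, 0.04571902006864548), 59.969783782958984)
ray [ 0.5275778  -0.02658726  0.1655    ]
cap ((0.5279015302658081, -0.027847252786159515), 0.030627800151705742)
tab [0.54324847 0.00891379 0.074     ]
0 0 [ 0.253  0.235 -0.375  1.854  0.098  1.07  -2.242]
0 110 [ 0.438  0.265 -0.598  1.843  0.168  1.084 -0.385]
0 -30 [ 0.173  0.226 -0.281  1.859  0.071  1.066 -2.741]
1 0 [ 0.545  0.29  -0.732  1.836  0.217  1.096  0.794]
1 110 [ 0.853  0.439 -1.175  1.82   0.439  1.178  2.517]
1 -30 [ 0.499  0.278 -0.674  1.839  0.195  1.091  0.289]
-1 0 [ 0.545  0.29  -0.732  1.836  0.217  1.096  0.794]
-1 110 [ 0.853  0.439 -1.175  1.82   0.439  1.178  2.517]
-1 -30 [ 0.499  0.278 -0.674  1.839  0.195  1.091  0.289]
```

Confirmed. The black lid on the clamp has a bar measuring 46.8 x 14.1 mm with its top at z≈0.165, which matches the lid sitting high at 112+53.5 mm. Its axis is (0.5276,-0.0267) and the bar lies at 150.7°. I'll hover over it and refine with the wrist camera.

Run:
```python
from h import *
yaw=np.radians(150.7+90+180)
env.reach([.5276,-.0267,.34],down(yaw))
s=env.get_state(); print(s['time'],np.round(s['tcp_pos'],4),np.round(s['qpos'],3),s['force'],s['torque'])
env.grip(.030,20); s=env.get_state(); print(s['time'],s['opening'])
im,d,K,Rm,t=cam("wrist"); cv2.imwrite("pics/w1.png",im)
vs,us=np.mgrid[0:384,0:512]; P=unproj(us,vs,d,K,Rm,t)
ok=(d>0)&(np.hypot(P[...,0]-.5276,P[...,1]+.0267)<.034)
for lo,hi in [(.157,.172),(.133,.142)]:
    m=ok&(P[...,2]>lo)&(P[...,2]<hi); q=P[m]; print(m.sum())
    if m.sum()>20: print(q.mean(0),cv2.minAreaRect(q[:,:2].astype(np.float32)),cv2.minEnclosingCircle(q[:,:2].astype(np.float32)))
im,*_=cam("scene"); cv2.imwrite("pics/s1.png",cv2.resize(im[80:280,150:400],None,fx=3,fy=3))
```

```text
2.7583 [ 0.5277 -0.028   0.3398] [ 0.548  0.28  -0.731  1.823  0.207  1.116  0.802] [-1.20960265  0.51427526 -0.30516012] [ 0.09088771 -0.01835831  0.05711906]
3.3333 0.030131897479903278
818
[ 0.52835222 -0.02469986  0.16486624] ((0.5295284390449524, -0.025073222815990448), (0.013716432265937328, 0.045183002948760986), 60.47150421142578) ((0.52956223487854, -0.025024591013789177), 0.023113636299967766)
2161
[ 0.5273204  -0.02394152  0.13706183] ((0.5287355780601501, -0.02463337779045105), (0.060968510806560516, 0.059156015515327454), 60.46437072753906) ((0.5301263332366943, -0.025233855471014977), 0.03134019300341606)
```

View pics/w1.png

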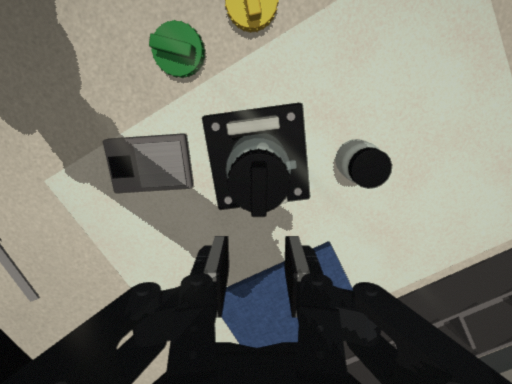

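View pics/s1.png

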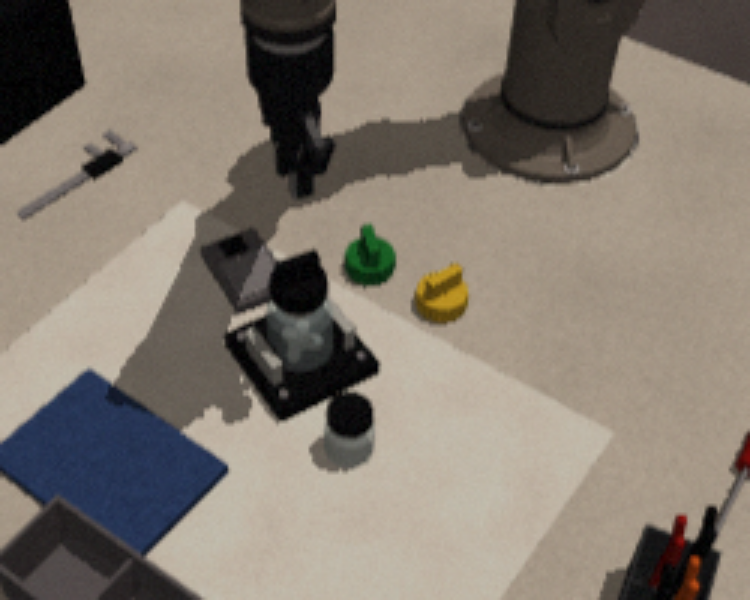

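The wrist view shows the bar at px (259,188), aligned with the jaws. The wrist gives a centre of (0.5293,-0.0250) and the top camera (0.5278,-0.0268), about 2 mm apart, which is within calibration. I'll use the mean. The plan is to cage the bar loosely with slack on both sides, so the lid can drop freely.

```bash
cat >> h.py <<'E'
def yawnow(s):
    q=s['orientation']; y=R.from_quat([q[1],q[2],q[3],q[0]]).as_matrix()[:,1]; return np.degrees(np.arctan2(y[1],y[0]))
def rep(tag=""):
    s=env.get_state(); print(tag,"t%.2f"%s['time'],"tcp",np.round(s['tcp_pos']*1000,1),"yaw%.1f"%yawnow(s),"F",np.round(s['force'],1),"T",np.round(s['torque'],2),"op%.1f"%(s['opening']*1000),"q7 %.3f"%s['qpos'][6]); return s
def lidz():
    im,d,K,Rm,t=cam("scene")
    m0=[]
    vs,us=np.mgrid[120:250,180:320]; P=unproj(us,vs,d[120:250,180:320],K,Rm,t)
    r=np.hypot(P[...,0]-.5285,P[...,1]+.026)
    cap=P[(r<.033)&(r>.026)&(P[...,2]>.09)&(P[...,2]<.150)]
    return im,P,cap
E
python3 - <<'E'
from h import *
rep("settled")
yaw=np.radians(150.5+90+180)
env.movel([.5285,-.026,.26],0.15,rot=down(yaw)); s=rep("a")
print(env.movel([.5285,-.026,.214],0.05,stop_force=8)); s=rep("b")
env.grip(.018,20); s=rep("c")
im,P,cap=lidz(); print("capz",np.percentile(cap[:,2],[5,50,90,98]),len(cap))
cv2.imwrite("pics/s2.png",cv2.resize(im[100:250,180:330],None,fx=4,fy=4,interpolation=cv2.INTER_CUBIC))
im,*_=cam("wrist"); cv2.imwrite("pics/w2.png",im)
E
```

```text
settled t3.43 tcp [527.6 -26.7 340. ] yaw60.7 F [-0.7 -0.2  0.4] T [-0.01 -0.   -0.  ] op29.8 q7 0.802
a t4.12 tcp [528.9 -25.8 260.6] yaw60.5 F [0.9 0.1 0. ] T [0.01 0.01 0.03] op29.8 q7 0.725
False
b t5.18 tcp [528.7 -25.9 214.3] yaw60.5 F [-0.   0.   0.2] T [-0.    0.01  0.01] op29.8 q7 0.675
c t5.46 tcp [528.6 -26.  214.2] yaw60.5 F [-0.2 -0.   0.3] T [ 0.02  0.04 -0.06] op18.1 q7 0.675
capz [0.09132779 0.12326516 0.13872031 0.14073293] 172
```

View pics/s2.png

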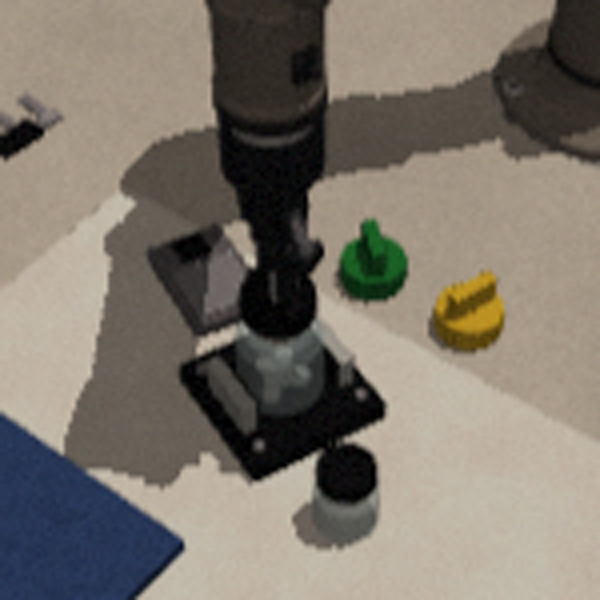

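View pics/w2.png

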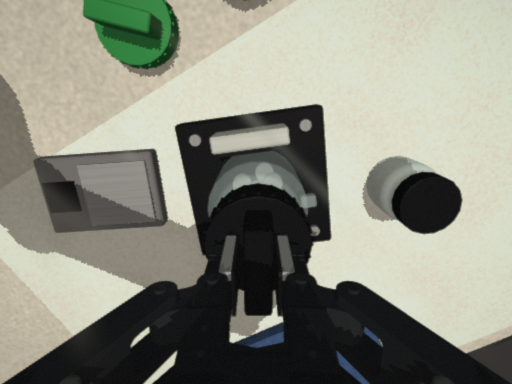

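The bar sits between the pads with a gap on each side. Next I'll turn anticlockwise in small steps, checking cap height with the wrist depth and the twist after each.

```bash
cat >> h.py <<'E'
def capz():
    im,d,K,Rm,t=cam("wrist"); vs,us=np.mgrid[0:384,0:512]; P=unproj(us,vs,d,K,Rm,t)
    r=np.hypot(P[...,0]-.5285,P[...,1]+.026)
    cy,sy=0,0
    m=(d>0)&(r<.028)&(P[...,2]>.115)&(P[...,2]<.1402)
    z=P[m][:,2]
    h,e=np.histogram(z,bins=np.arange(.114,.1415,.001)); 
    hi=z[z>np.percentile(z,50)] if len(z) else z
    return (np.median(hi)*1000 if len(hi) else 0), len(z), im
def turn(deg):
    q=env.get_state()['qpos'].copy(); 
    return q
E
python3 - <<'E'
from h import *
z,n,_=capz(); print("z0",z,n)
q=env.get_state()['qpos'].copy(); q0=q.copy()
np.save("q0.npy",q0)
for k in range(8):
    q=q0.copy(); q[6]=q0[6]+np.radians(3*(k+1)); env.goto_joints(q); z,n,_=capz(); s=rep("z%.1f n%d"%(z,n))
    if abs(s['torque'][2])>.15 or z<134: break
E
```

```text
z0 137.56742549667266 2790
z137.6 n2851 t5.91 tcp [528.5 -26.  214.1] yaw63.4 F [ 0.6  0.2 -0.5] T [-0.04  0.    0.01] op18.0 q7 0.726
z137.5 n2863 t6.21 tcp [528.5 -26.  214.1] yaw66.4 F [ 1.1 -0.5 -0. ] T [-0.04  0.03  0.02] op18.0 q7 0.778
z137.6 n2811 t6.51 tcp [528.7 -25.9 214.2] yaw69.4 F [ 1.1 -0.   0.6] T [ 0.18 -0.11 -0.02] op18.1 q7 0.830
z137.5 n2761 t6.81 tcp [528.5 -26.1 214.1] yaw72.4 F [-0.1  0.1 -0. ] T [ 0.11 -0.08  0.03] op18.2 q7 0.883
z137.5 n2752 t7.11 tcp [528.5 -26.1 214.1] yaw75.4 F [0.1 1.  0.4] T [ 0.12 -0.11 -0.04] op17.8 q7 0.935
z137.5 n2754 t7.41 tcp [528.6 -26.  214.1] yaw78.4 F [1.4 0.6 0.5] T [ 0.14 -0.14 -0.06] op18.2 q7 0.987
z137.5 n2740 t7.71 tcp [528.5 -26.1 214.1] yaw81.4 F [ 0.6  0.6 -0.4] T [ 0.11 -0.06  0.01] op17.7 q7 1.040
z137.5 n2742 t8.01 tcp [528.5 -26.1 214.1] yaw84.4 F [0.7 0.8 0.3] T [ 0.14 -0.09 -0.01] op18.2 q7 1.092
```

Run:
```python
from h import *
q0=np.load("q0.npy"); a=np.degrees(env.get_state()['qpos'][6]-q0[6])
a=round(a)
while a<104:
    a+=2
    q=q0.copy(); q[6]=q0[6]+np.radians(a); env.goto_joints(q); z,n,_=capz(); s=rep("a%d z%.1f n%d"%(a,z,n))
    if abs(s['torque'][2])>.15 or z<134: break
```

```text
a26 z137.5 n2737 t8.31 tcp [528.5 -26.  214.1] yaw86.4 F [0.8 0.7 0.6] T [ 0.15 -0.09 -0.02] op18.3 q7 1.128
a28 z137.5 n2730 t8.61 tcp [528.5 -26.1 214.1] yaw88.4 F [0.3 0.2 0.4] T [ 0.12 -0.08  0.01] op17.9 q7 1.163
a30 z137.5 n2739 t8.91 tcp [528.5 -26.1 214.1] yaw90.4 F [0.3 1.1 0.3] T [ 0.11 -0.04 -0.  ] op18.0 q7 1.198
a32 z137.5 n2715 t9.21 tcp [528.5 -26.  214.1] yaw92.4 F [-0.5  0.4  0.7] T [ 0.09 -0.09  0.03] op18.1 q7 1.233
a34 z137.5 n2725 t9.51 tcp [528.5 -26.1 214.1] yaw94.4 F [1.4 0.9 0.5] T [ 0.09 -0.04  0.08] op18.0 q7 1.267
a36 z137.5 n2726 t9.81 tcp [528.5 -26.  214.1] yaw96.4 F [ 0.8  0.6 -0.3] T [ 0.07 -0.09  0.  ] op18.1 q7 1.302
a38 z137.5 n2725 t10.11 tcp [528.5 -26.1 214.1] yaw98.4 F [-0.1  0.8  0.2] T [ 0.07 -0.15  0.03] op18.0 q7 1.337
a40 z137.5 n2735 t10.41 tcp [528.5 -26.  214.1] yaw100.4 F [1.  0.3 0.4] T [ 0.09 -0.11  0.  ] op18.1 q7 1.372
a42 z137.5 n2734 t10.71 tcp [528.5 -26.  214.1] yaw102.4 F [0.5 1.4 0.3] T [ 0.18 -0.15  0.  ] op17.8 q7 1.407
a44 z137.5 n2731 t11.01 tcp [528.5 -26.  214.1] yaw104.4 F [1.1 1.2 0.7] T [ 0.11 -0.1   0.03] op18.1 q7 
[... 313 characters left out ...]
-0.05 -0.02] op18.1 q7 1.547
a52 z137.5 n2717 t12.21 tcp [528.5 -26.1 214.1] yaw112.4 F [0.4 0.4 1.6] T [ 0.17 -0.07 -0.01] op18.1 q7 1.582
a54 z137.5 n2720 t12.51 tcp [528.5 -26.1 214. ] yaw114.4 F [0.6 1.  0.2] T [ 0.14 -0.01 -0.02] op18.0 q7 1.616
a56 z137.5 n2708 t12.81 tcp [528.5 -26.1 214.1] yaw116.4 F [0.  0.4 0.1] T [ 0.1   0.01 -0.01] op18.3 q7 1.651
a58 z137.5 n2703 t13.11 tcp [528.5 -26.1 214. ] yaw118.4 F [ 0.2  1.3 -0. ] T [ 0.06 -0.01 -0.01] op18.2 q7 1.686
a60 z137.2 n2695 t13.41 tcp [528.4 -26.1 214. ] yaw120.4 F [ 1.  -0.1  0.1] T [0.05 0.02 0.01] op18.4 q7 1.721
a62 z127.8 n3100 t13.71 tcp [528.5 -26.1 214.1] yaw122.4 F [-0.1  0.4 -0.3] T [-0.02  0.    0.03] op18.0 q7 1.756
```

The lid dropped: the cap top went from 137.5 to 127.8 mm at +62°, with twist near zero. Next I'll lower the tool with it, tighten the cage slightly and screw clockwise.

Run:
```python
from h import *
print(env.movel([.5285,-.026,.205],0.04,stop_force=6)); rep()
env.grip(.0165,60); s=rep("grip"); z,n,im=capz(); print(z,n); cv2.imwrite("pics/w3.png",im)
q0=s['qpos'].copy(); np.save("q1.npy",q0); a=0
while a>-80:
    a-=4
    q=q0.copy(); q[6]=q0[6]+np.radians(a); env.goto_joints(q); z,n,_=capz(); s=rep("a%d z%.1f n%d"%(a,z,n))
    if abs(s['torque'][2])>.28 or z>131: break
```

```text
False
 t14.08 tcp [528.2 -26.  204.6] yaw122.5 F [ 0.6 -0.3 -0.1] T [-0.02 -0.01 -0.03] op18.2 q7 1.747
grip t14.30 tcp [528.6 -26.  205.1] yaw122.5 F [-0.   0.5 -0.3] T [-0.01  0.07 -0.02] op16.6 q7 1.747
127.88539244290426 3089
a-4 z127.9 n3069 t14.65 tcp [528.6 -26.  205.2] yaw118.6 F [-0.2  0.1  0.1] T [-0.03 -0.01 -0.03] op16.4 q7 1.679
a-8 z127.9 n3078 t14.95 tcp [528.6 -26.  205.1] yaw114.6 F [ 0.2  0.1 -0. ] T [ 0.03  0.   -0.03] op16.4 q7 1.610
a-12 z127.9 n3111 t15.25 tcp [528.6 -26.  205.1] yaw110.7 F [ 0.  -0.9 -0.1] T [ 0.03 -0.05 -0.  ] op16.5 q7 1.540
a-16 z127.9 n3130 t15.55 tcp [528.6 -26.  205.1] yaw106.7 F [-0.2 -0.7 -0.6] T [-0.02  0.01  0.01] op16.7 q7 1.471
a-20 z127.9 n3131 t15.85 tcp [528.6 -26.  205.1] yaw102.7 F [-0.8 -0.5 -0.8] T [ 0.04 -0.03  0.02] op16.3 q7 1.401
a-24 z127.9 n3147 t16.15 tcp [528.6 -26.  205.1] yaw98.7 F [ 0.5 -0.   0.2] T [ 0.   -0.06 -0.  ] op16.3 q7 1.331
a-28 z127.9 n3140 t16.45 tcp [528.6 -26.  205.1] yaw94.7 F [0.7 0.3 0.5] T [ 0.05 -0.01 -0.01] op16.3 q7 1.261
a-32 z127.9 n3126 t16.75 tcp [528.6 -26.  205.1] yaw90.7 F [-0.  -0.1 -1
[... 703 characters left out ...]
03] op16.2 q7 0.772
a-60 z127.0 n3185 t18.85 tcp [528.6 -26.  205.2] yaw62.7 F [ 0.9  1.3 -0.9] T [ 0.24 -0.03  0.04] op16.4 q7 0.703
a-64 z126.8 n3177 t19.15 tcp [528.7 -26.  205.2] yaw58.7 F [-0.2  0.6 -0.2] T [0.22 0.01 0.04] op16.7 q7 0.633
a-68 z126.6 n3170 t19.45 tcp [528.7 -26.  205.2] yaw54.7 F [ 0.3  1.7 -2. ] T [ 0.19 -0.02 -0.03] op16.4 q7 0.563
a-72 z126.4 n3177 t19.75 tcp [528.7 -26.  205.2] yaw50.7 F [ 0.5  1.5 -0.9] T [ 0.18 -0.06  0.03] op16.7 q7 0.493
a-76 z126.2 n3168 t20.05 tcp [528.7 -25.9 205.2] yaw46.7 F [ 1.1  1.2 -1.2] T [ 0.22 -0.05  0.01] op16.5 q7 0.423
a-80 z126.0 n3180 t20.35 tcp [528.7 -26.  205.2] yaw42.7 F [ 0.1  1.  -1.2] T [ 0.28 -0.1  -0.01] op16.2 q7 0.354
```

View pics/w3.png

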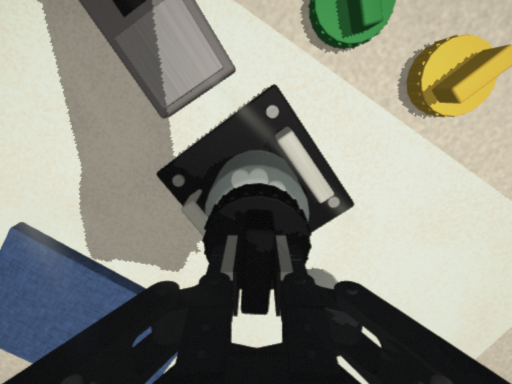

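Run:
```python
from h import *
q0=np.load("q1.npy"); a=-80; 
while a>-118:
    a-=3 if a>-95 else 1
    q=q0.copy(); q[6]=q0[6]+np.radians(a); env.goto_joints(q); z,n,im=capz(); s=env.get_state()
    print("a%d z%.2f t%.1f F"%(a,z,s['time']),np.round(s['force'],1),"T",np.round(s['torque'],2),"j7 %.3f op%.1f err%.2f"%(s['joint_torque'][6],s['opening']*1000,np.degrees(s['qpos'][6]-q[6])))
    if abs(s['torque'][2])>.25 or abs(s['joint_torque'][6])>.3 or z<124.4: break
cv2.imwrite("pics/w4.png",im)
```

```text
a-83 z125.91 t20.6 F [ 1.7  1.8 -2.1] T [ 0.27 -0.14  0.05] j7 -0.066 op16.7 err0.14
a-86 z125.84 t20.9 F [ 1.   1.6 -2.6] T [ 0.39 -0.16  0.05] j7 -0.077 op16.9 err0.13
a-89 z125.67 t21.2 F [ 1.   1.4 -2.8] T [ 0.41 -0.12  0.07] j7 -0.082 op16.8 err0.12
a-92 z125.61 t21.6 F [ 1.5  3.2 -3.3] T [ 0.42 -0.14  0.06] j7 -0.090 op16.1 err0.12
a-95 z125.54 t21.9 F [ 0.6  1.9 -5.3] T [ 0.45 -0.14  0.11] j7 -0.112 op16.6 err0.12
a-96 z125.52 t22.1 F [ 1.   2.3 -6. ] T [ 0.53 -0.23  0.16] j7 -0.174 op16.6 err0.04
a-97 z125.48 t22.4 F [ 1.3  2.1 -7.2] T [ 0.57 -0.23  0.12] j7 -0.194 op16.6 err0.02
a-98 z125.47 t22.8 F [ 1.2  2.9 -7.9] T [ 0.62 -0.2   0.23] j7 -0.211 op16.6 err0.01
a-99 z125.44 t23.1 F [ 0.7  4.4 -9.6] T [ 0.76 -0.21  0.24] j7 -0.261 op16.6 err0.01
a-100 z125.43 t23.4 F [ 0.5  3.4 -9.7] T [ 0.75 -0.23  0.2 ] j7 -0.228 op16.7 err0.01
a-101 z125.48 t23.6 F [  0.7   4.9 -10.1] T [ 0.84 -0.1   0.27] j7 -0.247 op16.5 err0.01
```

View pics/w4.png

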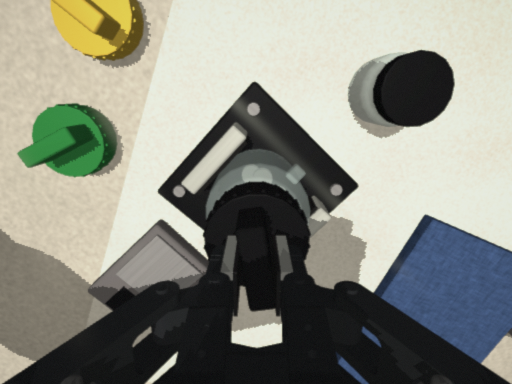

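The pull on the tool is growing (Fz −10 N, Fy +5 N). The bar is rubbing against the pads instead of sinking, and the cage is about 1 mm off-centre in y. I'll back off, re-centre, lower the tool and check the jar tab.

Run:
```python
from h import *
q=env.get_state()['qpos'].copy(); q[6]+=np.radians(9); env.goto_joints(q); rep("back"); z,n,im=capz(); print(z)
vs=None
env.grip(.0185,60); s=rep("open"); z,n,im=capz(); print(z)
im,d,K,Rm,t=cam("wrist"); v,u=np.mgrid[0:384,0:512]; P=unproj(u,v,d,K,Rm,t)
r=np.hypot(P[...,0]-.5285,P[...,1]+.026)
m=(d>0)&(r<.031)&(P[...,2]>.122)&(P[...,2]<.1275)
q=P[m]; A=np.c_[q[:,:2]-[.5285,-.026],np.ones(len(q))]; c=np.linalg.lstsq(A,q[:,2],rcond=None)[0]; print("tilt",np.degrees(c[:2]),c[2])
# bar top
cv2.imwrite("pics/w5.png",cv2.resize(im[150:384,180:340],None,fx=2.5,fy=2.5))
im,*_=cam("scene"); cv2.imwrite("pics/s5.png",cv2.resize(im[130:230,200:320],None,fx=5,fy=5,interpolation=cv2.INTER_CUBIC))
```

```text
back t23.93 tcp [529.4 -26.8 206.1] yaw30.2 F [ 0.5 -0.4 -0.2] T [0.01 0.01 0.04] op16.3 q7 0.138
125.02085924846374
open t24.19 tcp [528.7 -26.1 205.3] yaw30.4 F [-0.1 -0.7  0.7] T [ 0.01  0.01 -0.03] op18.9 q7 0.140
125.06043903492787
tilt [ 0.12904632 -0.23277559] 0.12441461802145765
```

View pics/w5.png

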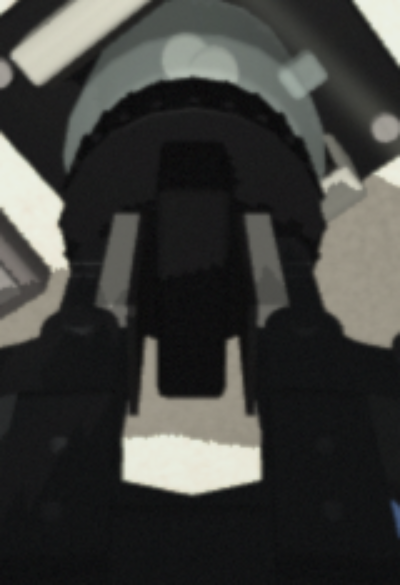

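View pics/s5.png

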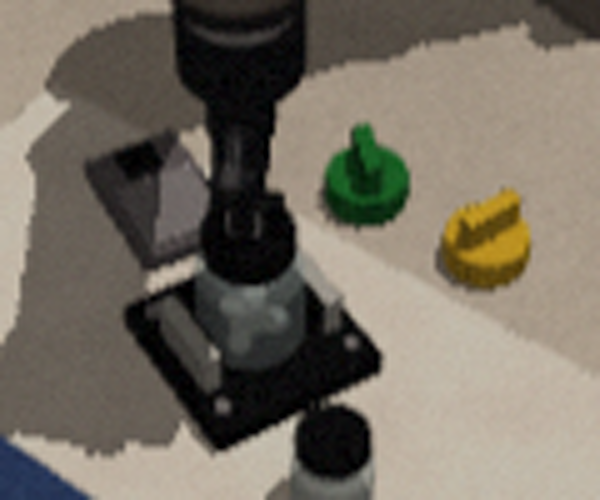

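Once released, the lid settled level at z 125.0, so my grip friction had been tilting it. I'll finish in steps, lowering the tool to follow the thread.

Run:
```python
from h import *
yaw0=np.radians(30.4); pos=np.array([.5285,-.0257,.2035])
env.movel(pos,0.04,rot=down(yaw0),stop_force=6); env.grip(.0165,60); s=rep("start")
a=0
while a>-40:
    a-=2 if a>-6 else 1.5
    f=s['force'][2]
    if f<-1: pos[2]-=.0003
    if f<-4: pos[2]-=.0004
    pos[2]=max(pos[2],.2005)
    j=kin.inverse_kinematics(pos,down(yaw0+np.radians(a)))
    env.goto_joints(j); z,n,im=capz(); s=env.get_state()
    print("a%.1f z%.2f t%.1f F"%(a,z,s['time']),np.round(s['force'],1),"T",np.round(s['torque'],2),"j7 %.3f z%.4f err %.2f"%(s['joint_torque'][6],s['tcp_pos'][2],np.degrees(s['qpos'][6]-j[6])))
    if abs(s['joint_torque'][6])>.27 or abs(s['torque'][2])>.27 or abs(f)>9: break
cv2.imwrite("pics/w6.png",cv2.resize(im[150:384,180:340],None,fx=2.5,fy=2.5))
```

```text
start t24.81 tcp [528.5 -25.7 203.5] yaw30.4 F [-0.1  0.7  0. ] T [-0.04 -0.01 -0.  ] op16.7 q7 0.138
a-2.0 z125.17 t25.1 F [ 0.1  0.9 -0.3] T [ 0.03 -0.01  0.01] j7 -0.032 z0.2035 err 0.04
a-4.0 z125.14 t25.4 F [-0.2 -0.2  0.3] T [ 0.01  0.02 -0.  ] j7 -0.028 z0.2035 err 0.06
a-6.0 z125.14 t25.7 F [-0.2 -0.2 -0.7] T [-0.01  0.01  0.04] j7 -0.026 z0.2035 err 0.06
a-7.5 z125.15 t26.0 F [ 0.3  1.2 -0.2] T [ 0.08 -0.1   0.06] j7 -0.054 z0.2035 err 0.04
a-9.0 z125.14 t26.3 F [1.2 0.3 0.2] T [ 0.09 -0.14  0.07] j7 -0.061 z0.2035 err 0.04
a-10.5 z125.13 t26.6 F [ 2.   0.7 -1. ] T [ 0.2  -0.14  0.06] j7 -0.066 z0.2035 err 0.03
a-12.0 z125.08 t26.9 F [-0.6  1.2  0.9] T [ 0.21 -0.16  0.07] j7 -0.070 z0.2034 err 0.03
a-13.5 z125.09 t27.2 F [3.2 2.  1.5] T [ 0.25 -0.37  0.16] j7 -0.162 z0.2034 err 0.04
a-15.0 z125.10 t27.5 F [1.9 1.9 2.3] T [ 0.34 -0.41  0.31] j7 -0.331 z0.2034 err 0.04
```

View pics/w6.png

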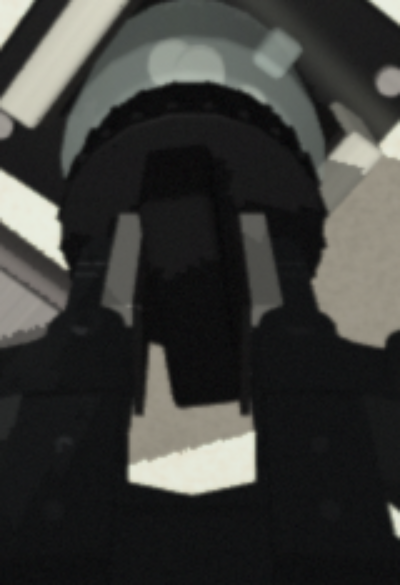

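The twist rises sharply over the last 3°, which looks like the hard stop. I'll back off, open and measure lid height, tilt and angle before trusting that.

Run:
```python
from h import *
pos=np.array([.5285,-.0257,.2035])
env.goto_joints(kin.inverse_kinematics(pos,down(np.radians(23.5)))); env.grip(.03,60); 
print(env.movel([.5285,-.0257,.26],0.15)); env.dwell(.1); rep()
c=calibration("wrist"); im,d,K,Rm,t=cam("wrist"); cv2.imwrite("pics/w7.png",im)
v,u=np.mgrid[0:384,0:512]; P=unproj(u,v,d,K,Rm,t)
r=np.hypot(P[...,0]-.5285,P[...,1]+.026)
m=(d>0)&(r<.025)&(P[...,2]>.148)&(P[...,2]<.158); q=P[m]
print("bar",m.sum(),np.median(q[:,2]),cv2.minAreaRect(q[:,:2].astype(np.float32)))
m=(d>0)&(r<.031)&(P[...,2]>.1225)&(P[...,2]<.1275); q=P[m]
print("cap",np.median(q[:,2]),cv2.minEnclosingCircle(q[:,:2].astype(np.float32)))
A=np.c_[q[:,:2]-[.5285,-.026],np.ones(len(q))]; print(np.degrees(np.linalg.lstsq(A,q[:,2],rcond=None)[0][:2]))
im,d,K,Rm,t=cam("top"); v,u=np.mgrid[0:384,0:512]; P=unproj(u,v,d,K,Rm,t); cv2.imwrite("pics/t7.png",cv2.resize(im[160:240,215:320],None,fx=6,fy=6,interpolation=cv2.INTER_CUBIC))
im,d,K,Rm,t=cam("scene"); P=unproj(u,v,d,K,Rm,t); r=np.hypot(P[...,0]-.5285,P[...,1]+.026)
m=(r<.025)&(P[...,2]>.145)&(P[...,2]<.16); print("scene bar top",np.sort(P[m][:,2])[-15:].round(4)); cv2.imwrite("pics/s7.png",cv2.resize(im[130:230,200:320],None,fx=6,fy=6,interpolation=cv2.INTER_CUBIC))
```

```text
False
 t28.67 tcp [527.8 -25.9 258.8] yaw23.5 F [ 0.8 -0.3 -0.1] T [ 0.   -0.02  0.02] op30.2 q7 0.090
bar 1399 0.15226076149050813 ((0.529413104057312, -0.025390470400452614), (0.013643861748278141, 0.0458209253847599), 24.10811424255371)
cap 0.12436119150356092 ((0.5297879576683044, -0.02556227520108223), 0.029922544956207275)
[ 0.11529415 -0.02448691]
scene bar top [0.1539 0.154  0.154  0.1541 0.1542 0.1543 0.1546 0.1547 0.155  0.1551
 0.1554 0.1555 0.1556 0.1557 0.1575]
```

View pics/w7.png

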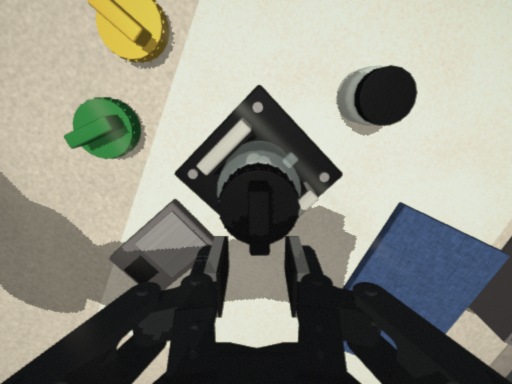

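View pics/s7.png

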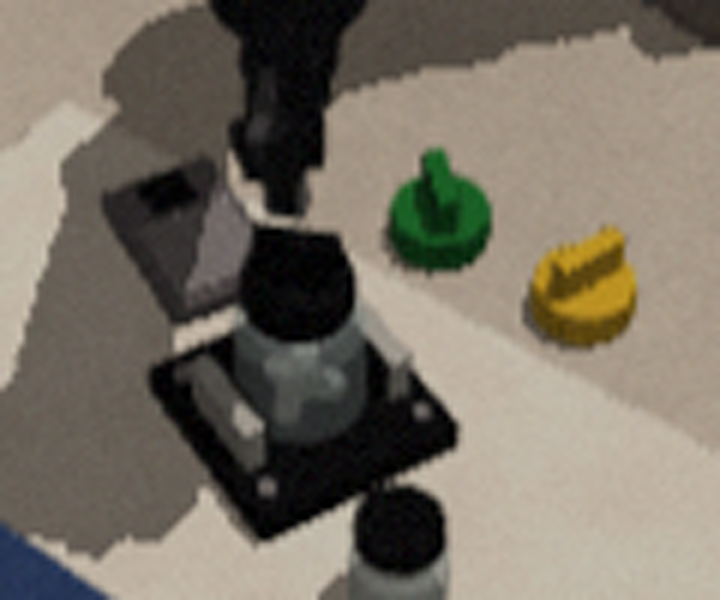

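Run:
```python
from h import *
pos=np.array([.5285,-.0257,.203]); y0=24.1
env.movel(pos,0.06,rot=down(np.radians(y0)),stop_force=6); env.grip(.0153,60); s=rep("start")
a=0
while a>-25:
    a-=1
    j=kin.inverse_kinematics(pos,down(np.radians(y0+a)))
    env.goto_joints(j); z,n,im=capz(); s=env.get_state()
    print("a%.1f z%.2f t%.1f F"%(a,z,s['time']),np.round(s['force'],1),"T",np.round(s['torque'],2),"j7 %.3f yaw %.2f"%(s['joint_torque'][6],yawnow(s)))
    if abs(s['joint_torque'][6])>.29 or abs(s['torque'][2])>.31 or abs(s['force'][2])>7: break
cv2.imwrite("pics/w8.png",cv2.resize(im[150:384,180:340],None,fx=2.5,fy=2.5))
a=cv2.imread("pics/w3.png"); cv2.imwrite("pics/w3c.png",cv2.resize(np.uint8(255*(a[150:384,180:340]/255.)**.5),None,fx=2.5,fy=2.5))
```

```text
start t30.21 tcp [528.7 -25.7 203.3] yaw24.1 F [-0.1  0.2  0.5] T [ 0.07 -0.02  0.03] op15.1 q7 0.040
a-1.0 z125.07 t30.5 F [0.2 0.7 0.3] T [ 0.08 -0.17 -0.01] j7 -0.030 yaw 23.11
a-2.0 z125.13 t30.8 F [ 1.1  1.7 -0. ] T [ 0.3  -0.21  0.06] j7 -0.042 yaw 22.11
a-3.0 z125.09 t31.1 F [1.1 1.7 0.7] T [ 0.43 -0.5   0.04] j7 -0.057 yaw 21.12
a-4.0 z125.12 t31.4 F [2.6 2.1 1.5] T [ 0.57 -0.48  0.12] j7 -0.151 yaw 20.12
a-5.0 z125.12 t31.7 F [2.4 3.6 1.3] T [ 0.74 -0.63  0.25] j7 -0.264 yaw 19.12
a-6.0 z125.08 t32.0 F [2.8 3.2 1.8] T [ 0.84 -0.73  0.38] j7 -0.417 yaw 18.13
```

View pics/w8.png

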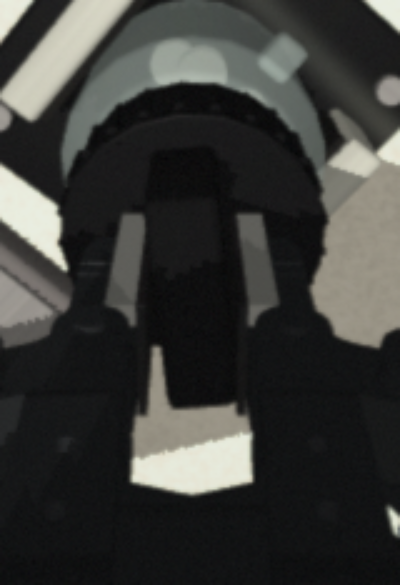

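View pics/w3c.png

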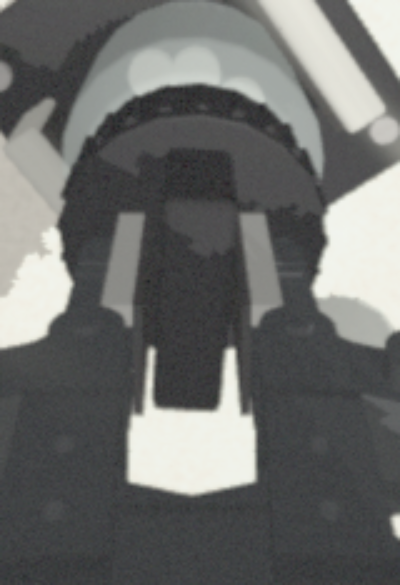

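The twist climbs 0.13 N m per degree with the lid stationary, so this is the hard stop. Lid travel since the drop is about 93–94°, within the 90–97° given. I'll back off at once, release, retreat and check the lid and jar tab.

Run:
```python
from h import *
pos=np.array([.5285,-.0257,.203])
env.goto_joints(kin.inverse_kinematics(pos,down(np.radians(24)))); env.grip(.03,20)
env.movel([.5285,-.0257,.34],0.15); env.dwell(.2); rep()
im,d,K,Rm,t=cam("wrist"); cv2.imwrite("pics/w9.png",im)
v,u=np.mgrid[0:384,0:512]; P=unproj(u,v,d,K,Rm,t)
r=np.hypot(P[...,0]-.5285,P[...,1]+.026)
m=(d>0)&(r<.025)&(P[...,2]>.146)&(P[...,2]<.17); q=P[m]
print("bar",np.median(q[:,2]),cv2.minAreaRect(q[:,:2].astype(np.float32)))
m=(d>0)&(r<.031)&(P[...,2]>.12)&(P[...,2]<.1285); q=P[m]; print("cap",np.median(q[:,2]))
# move aside for top view
env.movel([.5285,-.20,.34],0.25); env.dwell(.2)
im,d,K,Rm,t=cam("top"); cv2.imwrite("pics/t9.png",cv2.resize(np.uint8(255*(im[155:265,190:330]/255.)**.5),None,fx=5.5,fy=5.5,interpolation=cv2.INTER_CUBIC)); cv2.imwrite("pics/t9full.png",im); rep()
P=unproj(u,v,d,K,Rm,t); r=np.hypot(P[...,0]-.528,P[...,1]+.0265)
m=(r<.025)&(P[...,2]>.144)&(P[...,2]<.17); q=P[m]; print("top bar",np.median(q[:,2]),cv2.minAreaRect(q[:,:2].astype(np.float32)))
```

```text
t33.82 tcp [528.2 -25.7 339.2] yaw24.0 F [-0.7  0.1  0.2] T [-0.05 -0.03 -0.01] op29.8 q7 0.168
bar 0.15219884472991052 ((0.5295529365539551, -0.025514399632811546), (0.01371158380061388, 0.045750174671411514), 24.559080123901367)
cap 0.12436595650496776
 t34.97 tcp [ 528.8 -198.5  340.2] yaw24.1 F [-0.4  1.   0.4] T [-0.01  0.   -0.04] op29.7 q7 0.487
top bar 0.15214521662682295 ((0.5274900794029236, -0.026818985119462013), (0.014050480909645557, 0.04472607374191284), 26.54501724243164)
```

View pics/t9.png

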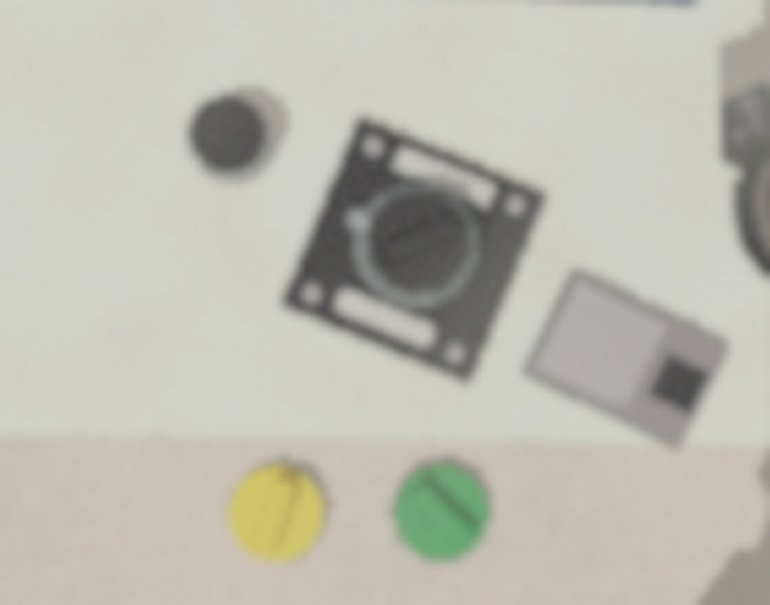

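View pics/w9.png

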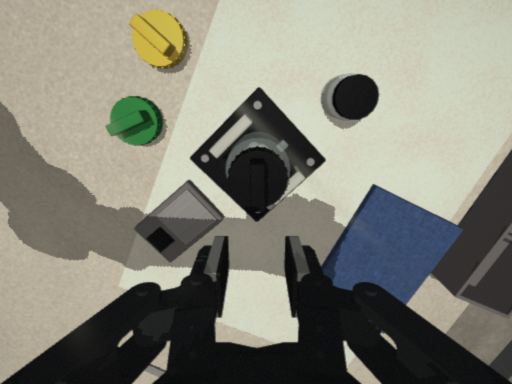

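The tab sits at px (254.9,194.5) in the top view against (254.7,194.7) before, so the jar hasn't turned. The lid is level, the height fits home, and the scale, spare jar and coloured lids look unmoved. Handing in.

Run:
```python
from h import *
job.job_done(); print(env.get_state()['time'])
```

```text
the job is handed in; nothing more can be done
the job is handed in; nothing more can be done
```

I turned the lid backward until it dropped into the thread start, screwed it forward to the hard stop, let go and handed the job in. The clock read 35 s at the last check.

**Turning back:** I held the bar grip loosely so the lid could sink on its own. It dropped after 62° of anticlockwise arm turn. The cap top went from 137.5 to 127.8 mm with almost no twist.

**Screwing forward:** The first pass rubbed in the grip and tilted the lid slightly. I backed off, re-centred, lowered the tool and carried on to the stop, about 95° of lid travel from the drop by image estimate. There the twist climbed steeply and the lid did not turn.

**Last checks:**
- **Lid height:** The lid is level. The bar top is at 152.2 mm (152.5 expected) and the cap top at 124.4 mm (124.5 expected).
- **Jar:** The tab is in the same place in the top view to within 0.3 px, so the jar was not wrung round.
- **Other things:** The scale, spare jar and coloured lids look unmoved by eye. I did not check the other bystanders individually.

**What disagreed:**
- **Total drop:** Measured as a difference, the lid came down 12.4 to 12.7 mm instead of 13. I put this down to camera calibration because the lid would not turn any further.
- **Final twist:** The last push reached 0.42 N m at the wrist joint (0.38 at the force sensor), closer to the 0.45 limit than I intended.

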